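Straighten the chocolate tools and build the cooling stack

TASK

Straighten the chocolate tools on the bottom cooling rack into an even row: each lying flat and straight along one of the dark lines, a line to each tool, and centred on its line. Then stack all the loose racks squarely on the bottom rack, one on top of another in any order, with all four corner pins of each fully home in the sockets of the rack below. The row must stay straight under the stack, and the other things on the worktop are to be left alone.

Things in the scene. Friction and masses are not known exactly. Their poses are not given: they have to be found in the camera images.
- bottom_rack: bottom cooling rack, fixed to the worktop on rubber feet: white board 150 (own x) x 250 (own y) mm, its top at z = 30 mm above the origin (centre of its underside, on the worktop); no handle; corner sockets: through-holes 14 x 14 mm at x = +-60, y = +-110 mm; three dark lines on its top run along own x (parallel to the short sides) at y = -70, 0, +70 mm, each 116 mm long
- line_0 (a point): middle of a dark line on top of the bottom rack, at its own y = -70 mm; the line runs along the bottom rack's x; 30 mm above the worktop
- line_1 (a point): middle of a dark line on top of the bottom rack, at its own y = 0 mm; the line runs along the bottom rack's x; 30 mm above the worktop
- line_2 (a point): middle of a dark line on top of the bottom rack, at its own y = 70 mm; the line runs along the bottom rack's x; 30 mm above the worktop
- rack_a: loose cooling rack: white board 150 (own x) x 250 (own y) x 12 mm, z 52 to 64 mm above the origin (centre of the plane of the pin tips). Square sockets as in the bottom rack. Under each a leg 20 mm thick, ending below in a round-nosed pin 9 mm thick, z 0 to 10 mm. Stands on its pins on the worktop; 0.3 to 0.5 kg; 2 or 3 of 3 such racks (left, right, far) are present. Half a turn is as good
- rack_b: loose cooling rack: white board 150 (own x) x 250 (own y) x 12 mm, z 52 to 64 mm above the origin (centre of the plane of the pin tips). Square sockets as in the bottom rack. Under each a leg 20 mm thick, ending below in a round-nosed pin 9 mm thick, z 0 to 10 mm. Stands on its pins on the worktop; 0.3 to 0.5 kg; 2 or 3 of 3 such racks (left, right, far) are present. Half a turn is as good
- rack_c: loose cooling rack: white board 150 (own x) x 250 (own y) x 12 mm, z 52 to 64 mm above the origin (centre of the plane of the pin tips). Square sockets as in the bottom rack. Under each a leg 20 mm thick, ending below in a round-nosed pin 9 mm thick, z 0 to 10 mm. Stands on its pins on the worktop; 0.3 to 0.5 kg; 2 or 3 of 3 such racks (left, right, far) are present. Half a turn is as good
- rack_a_bar (a point): middle of the lifting bar of this rack, 90 mm above its origin: steel bar along the rack's y, 88 mm long, 14 mm wide, 12 mm high (z 84 to 96 mm), open underneath but for two 10 mm posts at y = +-36 mm; pinch it across its width. A rack seated on the bottom rack has its origin 20 mm above the bottom rack's origin; each further rack 54 mm more
- rack_b_bar (a point): middle of the lifting bar of this rack, 90 mm above its origin: steel bar along the rack's y, 88 mm long, 14 mm wide, 12 mm high (z 84 to 96 mm), open underneath but for two 10 mm posts at y = +-36 mm; pinch it across its width. A rack seated on the bottom rack has its origin 20 mm above the bottom rack's origin; each further rack 54 mm more
- rack_c_bar (a point): middle of the lifting bar of this rack, 90 mm above its origin: steel bar along the rack's y, 88 mm long, 14 mm wide, 12 mm high (z 84 to 96 mm), open underneath but for two 10 mm posts at y = +-36 mm; pinch it across its width. A rack seated on the bottom rack has its origin 20 mm above the bottom rack's origin; each further rack 54 mm more
- choc_spanner_1: chocolate spanner, 28 x 102 x 10 mm (own x, y, z), 35 g, long axis = own y, origin at the middle of its underside; lies askew on the bottom rack, one of three chocolate tools there. Can be pinched across its middle (28 mm or less).
- choc_spanner_2: chocolate spanner, 28 x 102 x 10 mm (own x, y, z), 35 g, long axis = own y, origin at the middle of its underside; lies askew on the bottom rack, one of three chocolate tools there. Can be pinched across its middle (28 mm or less).
- choc_key: chocolate key, 35 x 99 x 10 mm (own x, y, z), 35 g, long axis = own y, origin at the middle of its underside; lies askew on the bottom rack, one of three chocolate tools there. Can be pinched across its middle (35 mm or less).
- brush: pastry brush, 184 mm long, 19 mm high, bystander lying on the worktop, left; origin at its underside
- gold_pot: small colour pot, 44 mm across, 62 mm high, bystander, right; origin at its underside

How it is judged:
By the outcome, as a careful person would: the job done as asked, in the order asked, and still so for the second after the job is handed in, with the robot touching nothing.
Of rack_a, rack_b, rack_c only 2 to 3 are there at a start; the rules pass over those that are not, and their reading is None.
At some moment in a run one of rack_a, rack_b, rack_c may be knocked a few centimetres aside while the robot is not near it.
It also fails if it takes over 210 s, if anything falls off the work surface, if the arm or the gripper's body presses on something with over 40 N, if the wrist force passes 120 N, or if a joint passes its speed limit or range.

ROBOT

A 7-joint arm with a two-finger parallel gripper is mounted at the origin on the work surface; the furniture and walls round the work are solid. World frame = base frame: x ahead of the robot, y to its left, z up, the work surface at z = 0. Lengths are in m, angles in rad, forces in N, time in s.
With the tool pointing down it reaches from about 0.4 to 0.875 m from the base axis. Payload 19.3 kg.
Tool frame: the origin (TCP) lies midway between the tips of the shut fingers; the grasp point (between the pads) lies 19 mm behind it; z points along the fingers, y is the line along which they close (so a half turn about z gives the same grasp; the last joint's range is limited). The gripper opens to 85 mm and grips with 20 to 120 N. Pads are 22 mm wide; open, the fingers measure 114 mm over their backs; the gripper's body (76 mm by 85 mm) begins 54 mm behind the grasp point. The pads swing forward as they close: fully open they stand 13 mm farther back than shut.
Start: joints at [1.256, 0.521, -0.036, 1.599, 0.021, 1.021, -0.113], TCP at [0.151, -0.606, 0.231] pointing down, gripper open.
Joint ranges: [-2.91, 2.91], [-0.3, 2.13], [-1.5, 1.42], [0.17, 2.43], [-1.26, 4.41], [0.16, 1.93], [-2.52, 2.52]. Speed limits (rad/s): [1.89, 1.89, 2.39, 2.39, 3.01, 3.01, 3.01].

INTERFACE

Orientations are given as [roll, pitch, yaw] about the fixed x, y, z axes, in that order (R = Rz(yaw) Ry(pitch) Rx(roll)).
In Python, from workcell import bot gives the robot as it stands.
- The arm moves only by the shell command python3 nudge.py 'ROWS' [FORCE]. ROWS is a JSON object with one list for each field, all of the same length, 1 to 5, a row being the entries at one place: jaw (the finger opening in m), tx, ty, tz (the shift in m), ax, ay, az (a rotation vector in rad); each row is the pose to reach, as a shift and turn from the pose commanded when the command began, along the tool's axes at that moment; what a row does not reach only later rows make up. A row lasts 1/8 s, in which the tool goes at most 0.0625 m and 0.188 rad, less where a joint would pass 70% of its speed; a pose out of reach is approached as far as the arm can. The fingers move at their own pace and stop on an object; FORCE is the grip in N (left out, the last holds). Time passes only in rows, so rows that do not move let the fingers close. It prints the time, the measured TCP pose, the force, the opening and the grip force at its end. Input that does not fit is refused with a message, and nothing moves.
- bot.observe(): the state, without advancing time (a new reading comes with each control period).
- bot.grab_frame(name): name is "scene" or "side" or "wrist"; returns the picture (480x640x3 uint8, blue, green, red); there is no depth.
- bot.calibration(name): a dict with "vfov" (degrees; the focal length in pixels is half the picture's height over the tangent of half this angle, whatever the lens; pixels are square), "cx", "cy" (the principal point, pixels), "eye" and "attitude" of the camera in the world. Camera axes: x right, y down, z forward; pixel columns grow to the right and rows downward; lengths in m; the calibration is good to about 2 mm. A picture is of the moment at which its call begins: read the wrist's pose just before it. calibration takes no time and is no camera call; for the wrist camera it gives the pose at the moment of the call.
- bot.job_done(): hands the job in; it is judged then, once.
The state is a dict: "clock": time; "qpos": joint angles; "qd": joint speeds; "joint_efforts": joint torques, N m; "position": TCP position; "tool_rot": TCP orientation; "force": force on the tool from outside, world axes, zero at the start; "moment": the same for the moment, N m; "grip_width": finger opening in m; "finger_force": force on a finger pad.
Only numpy, scipy, OpenCV 4.12 (cv2) and the standard library are available. Lean on these libraries where they do the work, as an engineer would, in place of code of your own. Each camera call takes 0.05 s, during which the arm holds its last target. There are 200 camera calls.

## Working session

There is one attempt and no reset: what is moved stays moved. The work goes in short steps, Python scripts to look and compute and a shell command to move; the robot and the scene stay as the last step left them, time stands still between calls to the robot, and variables do not carry over. Pictures are saved under pics/ and viewed, at most 14 in all, crops included, and the job is handed in when it is done.

```bash
ls; mkdir -p pics
python3 - <<'E'
from workcell import bot
import cv2
for n in("scene","side"):
    cv2.imwrite(f"pics/{n}0.png",bot.grab_frame(n)); print(n,bot.calibration(n))
print(bot.calibration("wrist")); print(bot.observe())
E
```

```text
nudge.py
pics
workcell.py
scene {'vfov': 53.33153408349485, 'cx': 317.12912680467826, 'cy': 239.05059353000016, 'eye': array([0.18269705, 0.74069334, 0.83329773]), 'attitude': array([-2.31022888, -0.00517895, -2.65695712])}
side {'vfov': 48.11306735776641, 'cx': 319.3349387717956, 'cy': 246.4041448152417, 'eye': array([-0.07927727,  1.16770141,  0.84768001]), 'attitude': array([-2.09651453, -0.01332695, -2.63626571])}
{'vfov': 67.68533558308091, 'cx': 315.7655726947098, 'cy': 241.95753083769577, 'eye': array([ 0.21800385, -0.58978705,  0.37344831]), 'attitude': array([ 2.86776626e+00,  1.59824375e-03, -1.32572152e+00])}
{'clock': 0.1, 'qpos': array([ 1.25577451,  0.52192722, -0.03632727,  1.59991269,  0.02121524,
        1.02108935, -0.11280453]), 'qd': array([ 6.94052465e-04, -1.60459940e-03, -4.61830480e-04, -1.71750779e-03,
       -1.23823570e-03,  8.26851057e-04, -9.14781535e-05]), 'joint_efforts': array([ 4.05487619e-03, -9.28498793e+01,  1.98384024e+00, -3.70535374e+01,
        1.80450222e-02,  5.41590431e-03,  7.90909439e-05]), 'position': array([ 0.15138753, -0.60610279,  0.23081395]), 'tool_rot': array([-3.14064467e+00,  7.80198134e-05,  2.44813480e-01]), 'force': array([ 0.47362379, -0.58690804, -0.84710989]), 'moment': array([0.03358656, 0.00209648, 0.06378714]), 'finger_force': 0.0, 'grip_width': 0.08578167684573476}
```
View pics/scene0.png

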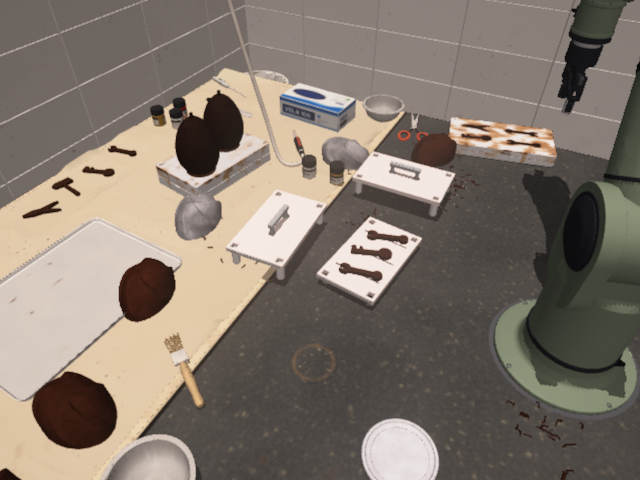

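View pics/side0.png

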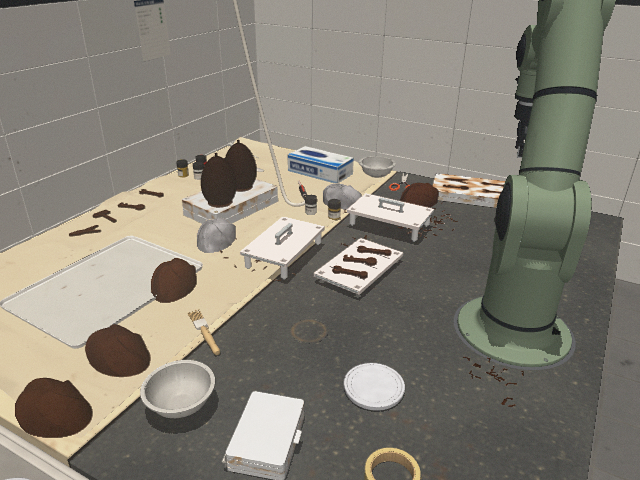

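The scene view shows the bottom rack at about (370,260) with three tools on it. There are two loose racks, far (277,228) and right (405,178), and no left one. The brush is at (185,370) and the pots at (309,167) and (337,173).

Create h.py:
```python
import numpy as np, cv2
from scipy.spatial.transform import Rotation as R
from scipy.optimize import least_squares
from workcell import bot
def cam(n):
    c=bot.calibration(n); return dict(f=240/np.tan(np.radians(c['vfov'])/2),c=np.array([c['cx'],c['cy']]),e=np.array(c['eye']),R=R.from_euler('xyz',c['attitude']).as_matrix())
def proj(c,P):
    q=(np.atleast_2d(P)-c['e'])@c['R']; return q[:,:2]/q[:,2:]*c['f']+c['c']
def plane(c,uv,z):
    uv=np.atleast_2d(uv); d=np.c_[(uv-c['c'])/c['f'],np.ones(len(uv))]@c['R'].T
    return c['e']+d*((z-c['e'][2])/d[:,2])[:,None]
def tri(cs,uvs):
    A=[];b=[]
    for c,uv in zip(cs,uvs):
        d=c['R']@np.r_[(np.array(uv)-c['c'])/c['f'],1]; d/=np.linalg.norm(d); M=np.eye(3)-np.outer(d,d); A.append(M); b.append(M@c['e'])
    A=np.vstack(A);b=np.hstack(b); x=np.linalg.lstsq(A,b,rcond=None)[0]; return x,np.abs(A@x-b).max()
def go(xyz,yaw):
    """offset and turn in tool axes from present measured pose to the pose pointing down with yaw"""
    s=bot.observe(); T=R.from_euler('xyz',s['tool_rot']); g=R.from_euler('xyz',[np.pi,0,yaw])
    print('now',s['position'].round(4),s['tool_rot'].round(4),'clk',round(s['clock'],2)); print('d',T.inv().apply(np.array(xyz)-s['position']).round(4),'rv',(T.inv()*g).as_rotvec().round(4))
```

Run:
```python
from h import *
s,d=cam("scene"),cam("side")
for n,z,a in(("bot",.03,[(374,219),(421,238),(372,302),(319,270)]),("far",.064,[(280,192),(325,207),(272,268),(229,246)]),("right",.064,[(375,153),(455,178),(437,204),(353,183)]),("brush",.02,[(170,338),(200,404)]),("pots",.062,[(309,158),(337,164)])):
    print(n,plane(s,a,z).round(3).tolist())
# bars, corners triangulated
print(tri([s,d],[(278,219),(284,233)]),tri([s,d],[(405,169),(390,204)]),tri([s,d],[(372,302),(357,295)]))
```

```text
bot [[0.494, -0.18, 0.03], [0.362, -0.167, 0.03], [0.389, 0.083, 0.03], [0.536, 0.052, 0.03]]
far [[0.747, -0.126, 0.064], [0.611, -0.126, 0.064], [0.616, 0.125, 0.064], [0.743, 0.111, 0.064]]
right [[0.597, -0.425, 0.064], [0.351, -0.412, 0.064], [0.36, -0.274, 0.064], [0.592, -0.256, 0.064]]
brush [[0.721, 0.359, 0.02], [0.575, 0.447, 0.02]]
pots [[0.759, -0.311, 0.062], [0.673, -0.322, 0.062]]
(array([ 0.68235492, -0.01206394,  0.07954771]), np.float64(0.0005229592787040493)) (array([ 0.48447646, -0.3611562 ,  0.08001578]), np.float64(0.002122502766379708)) (array([0.39845492, 0.06284386, 0.00214792]), np.float64(0.0026608257206501285))
```

Run:
```python
from h import *
w=cam("wrist"); print(plane(w,[(320,240),(320,0),(320,480),(0,240)],.03).round(3).tolist())
go([.42,-.12,.36],0.0)
```

```text
[[0.127, -0.616, 0.03], [0.329, -0.565, 0.03], [-0.168, -0.691, 0.03], [0.05, -0.307, 0.03]]
now [ 0.1514 -0.6061  0.2308] [-3.1406e+00  1.0000e-04  2.4480e-01] clk 0.1
d [ 0.3784 -0.4066 -0.1288] rv [-9.000e-04  2.000e-04  2.448e-01]
```

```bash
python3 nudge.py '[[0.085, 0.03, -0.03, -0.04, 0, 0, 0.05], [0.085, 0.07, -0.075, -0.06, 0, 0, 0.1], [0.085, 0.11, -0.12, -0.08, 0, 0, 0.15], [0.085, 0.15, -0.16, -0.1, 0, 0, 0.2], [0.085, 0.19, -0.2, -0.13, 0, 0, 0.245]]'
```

```text
refused: ROWS must be an object with one list for each field. Nothing was moved.
```

Refused on format, not on reach. It needs an object with one list for each field.

```bash
python3 nudge.py '{"jaw": [0.085, 0.085, 0.085, 0.085, 0.085], "tx": [0.03, 0.07, 0.11, 0.15, 0.19], "ty": [-0.03, -0.075, -0.12, -0.16, -0.2], "tz": [-0.04, -0.06, -0.08, -0.1, -0.13], "ax": [0, 0, 0, 0, 0], "ay": [0, 0, 0, 0, 0], "az": [0.05, 0.1, 0.15, 0.2, 0.245]}'
python3 nudge.py '{"jaw": [0.085, 0.085, 0.085, 0.085, 0.085], "tx": [0.045, 0.09, 0.135, 0.18, 0.2], "ty": [-0.04, -0.08, -0.12, -0.16, -0.18], "tz": [0, 0, 0, 0, 0], "ax": [0, 0, 0, 0, 0], "ay": [0, 0, 0, 0, 0], "az": [0, 0, 0, 0, 0]}'
python3 nudge.py '{"jaw": [0.085, 0.085], "tx": [0.0, 0.0], "ty": [-0.0, -0.0], "tz": [0, 0], "ax": [0, 0], "ay": [0, 0], "az": [0, 0]}'
python3 - <<'E'
from h import *
np.save('w1.npy',cam("wrist"),allow_pickle=True); cv2.imwrite("pics/w1.png",bot.grab_frame("wrist")); print(bot.observe()['position'])
E
```

```text
clock: 0.72
position: [0.2871, -0.3653, 0.3609]
tool_rot: [-3.141, 0.001, -0.002]
force: [1.6, -0.5, 0.6]
grip_width: 0.0849
finger_force: 0.0
clock: 1.35
position: [0.4884, -0.1848, 0.3602]
tool_rot: [-3.141, 0.0, 0.003]
force: [0.1, -0.4, 0.5]
grip_width: 0.0853
finger_force: 0.0
clock: 1.6
position: [0.4861, -0.1881, 0.3604]
tool_rot: [3.141, 0.001, -0.001]
force: [-0.2, -0.1, -0.0]
grip_width: 0.0852
finger_force: 0.0
[ 0.4860094  -0.18835803  0.36047861]
```

View pics/w1.png

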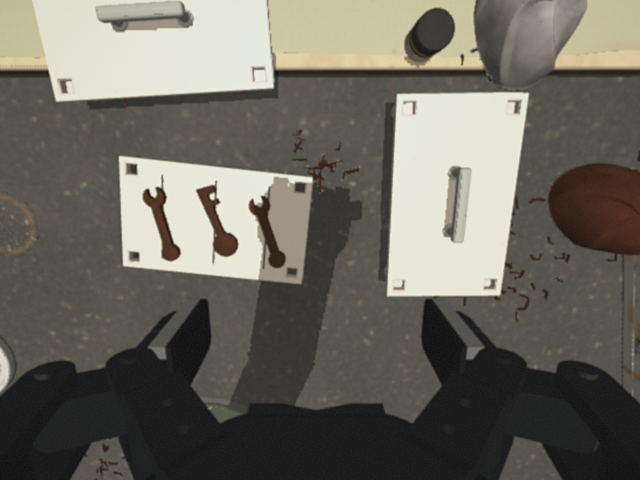

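```bash
python3 nudge.py '{"jaw": [0.085, 0.085, 0.085, 0.085, 0.085], "tx": [-0.03, -0.06, -0.08, -0.08, -0.08], "ty": [-0.04, -0.08, -0.13, -0.13, -0.13], "tz": [0.03, 0.06, 0.08, 0.08, 0.08], "ax": [0, 0, 0, 0, 0], "ay": [0, 0, 0, 0, 0], "az": [0, 0, 0, 0, 0]}'
python3 - <<'E'
from h import *
np.save('w2.npy',cam("wrist"),allow_pickle=True); im=bot.grab_frame("wrist"); cv2.imwrite("pics/w2.png",im); print(bot.observe()['position'])
E
```

```text
clock: 2.28
position: [0.4068, -0.0584, 0.281]
tool_rot: [3.141, -0.001, -0.001]
force: [0.8, 0.3, 0.8]
grip_width: 0.0847
finger_force: 0.0
[ 0.40698178 -0.05856765  0.28097863]
```

View pics/w2.png

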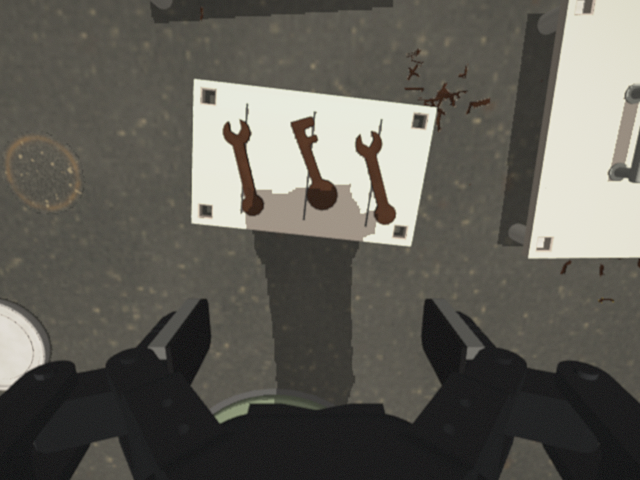

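```bash
cat >> h.py <<'E'
def load(n): return np.load(n,allow_pickle=True).item()
SOCK=np.array([(60,110),(60,-110),(-60,-110),(-60,110)])/1000.
def fit(uvs,c,z,pts=SOCK,g=(0,0,0)):
    """pose x,y,yaw of planar points at height z (per-view lists)"""
    Q=np.vstack([plane(ci,u,z)[:,:2] for ci,u in zip(c,uvs)]); P=np.vstack([pts]*len(uvs))
    def f(p):
        s,k=np.sin(p[2]),np.cos(p[2]); return (P@np.array([[k,s],[-s,k]])+p[:2]-Q).ravel()
    r=least_squares(f,[*Q.mean(0),g[2]]); return r.x,np.abs(r.fun).max()
def tools(im,c,box,z=.04):
    x0,y0,x1,y1=box; b,g,r=[im[...,i].astype(float) for i in range(3)]
    m=((r>1.35*b)&(r<150)).astype(np.uint8)*255; k=np.zeros_like(m); k[y0:y1,x0:x1]=m[y0:y1,x0:x1]
    out=[]
    for q in cv2.findContours(k,cv2.RETR_EXTERNAL,cv2.CHAIN_APPROX_NONE)[0]:
        if cv2.contourArea(q)<300: continue
        W=plane(c,q[:,0,:].astype(float),z)[:,:2]; (cx,cy),(a,b_),an=cv2.minAreaRect((W*1000).astype(np.float32))
        if a>b_: L,w,an=a,b_,an
        else: L,w,an=b_,a,an+90
        out.append((cx/1000,cy/1000,(an+90)%180-90,L,w,cv2.contourArea((W*1000).astype(np.float32)))); 
    return sorted(out,key=lambda t:-t[1])
def sock(im,uv,r=9):
    g=cv2.cvtColor(im,cv2.COLOR_BGR2GRAY); o=[]
    for u,v in uv:
        p=255.-g[v-r:v+r+1,u-r:u+r+1]; p=np.clip(p-.5*(p.max()+p.min()),0,None); Y,X=np.mgrid[v-r:v+r+1,u-r:u+r+1]; o.append((np.sum(p*X)/p.sum(),np.sum(p*Y)/p.sum()))
    return np.array(o)
E
python3 - <<'E'
from h import *
c1,c2=load('w1.npy'),load('w2.npy'); i1,i2=cv2.imread('pics/w1.png'),cv2.imread('pics/w2.png')
s2=sock(i2,[(208,97),(419,121),(400,231),(206,211)],7)
s1=sock(i1,[(132,169),(300,187),(291,272),(134,256)],6)
print(s1.round(1).tolist(),s2.round(1).tolist())
for a,b in zip(s1,s2): print(tri([c1,c2],[a,b]))
for z in(.03,): print(fit([s1],[c1],z),fit([s2],[c2],z))
for t in tools(i1,c1,(125,160,305,280))+tools(i2,c2,(195,85,430,240)): print(np.round(t,4))
f1=sock(i1,[(66,86),(260,74)],8); print(plane(c1,f1,.064))
r1=sock(i1,[(408,107),(514,107),(490,284),(399,284)],8); print(r1.round(1).tolist())
print(fit([r1],[c1],.064,SOCK[[3,0,1,2]],(0,0,1.57)),plane(c1,r1,.064).round(4).tolist())
E
```

```text
[[131.9, 168.5], [299.7, 187.3], [291.5, 271.1], [134.3, 255.5]] [[208.4, 96.1], [419.0, 120.6], [399.5, 231.3], [205.4, 210.4]]
(array([0.52065444, 0.05215368, 0.02721598]), np.float64(0.00012056081140809916))
(array([ 0.4963342 , -0.16676749,  0.02837438]), np.float64(0.00010059212691904129))
(array([ 0.37723444, -0.15381022,  0.02673775]), np.float64(0.0005271710747296043))
(array([0.40106906, 0.06578798, 0.02634076]), np.float64(2.1793186871787995e-05))
(array([ 0.4496209 , -0.05156826, -0.10927081]), np.float64(0.0010585869323651576)) (array([ 0.4490031 , -0.05085601, -0.11033891]), np.float64(0.0005297370035349247))
[4.4780000e-01 1.4500000e-02 1.1353100e+01 9.7696700e+01 2.7940500e+01
 1.3943312e+03]
[ 4.5250000e-01 -5.9400000e-02  1.1753300e+01  9.4738300e+01
  3.2039200e+01  1.4980763e+03]
[ 4.3620000e-01 -1.2360000e-01  1.4434400e+01  9.7395700e+01
  2.5464700e+01  1.2003266e+03]
[4.4690000e-01 1.7800000e-02 7.9896000e+00 9.6942600e+01 2.6966500e+01
 1.2854507e+03]
[ 4.5110000e-01 -5.4700000e-02  1.7977500e+01  9.5448000e+01
  3.1240000e+01  1.4707633e+03]
[ 4.3630000e-01 -1.2400000e-01  1.7085900e+01  9.7707900e+01
  2.5743300e+01  1.2132211e+03]
[[ 0.61601733  0.09816958  0.064     ]
 [ 0.63261538 -0.122241    0.064     ]]
[[412.9, 106.5], [516.5, 106.2], [491.5, 284.1], [400.3, 286.4]]
(array([ 0.48253493, -0.35954482, -1.56758422]), np.float64(0.0021798336812922092)) [[0.5932, -0.2999, 0.064], [0.5934, -0.4192, 0.064], [0.3734, -0.4195, 0.064], [0.3702, -0.2996, 0.064]]
```

Run:
```python
from h import *
c2=load('w2.npy'); i2=cv2.imread('pics/w2.png'); o=cv2.resize(i2[75:250,185:440],None,fx=3,fy=3,interpolation=cv2.INTER_CUBIC)
for k,t in enumerate(tools(i2,c2,(195,85,430,240))):
    a=np.radians(t[2]); u=np.array([np.cos(a),np.sin(a)]);v=np.array([-u[1],u[0]])
    P=[np.r_[np.array(t[:2])+s*u*t[3]/2000+q*v*t[4]/2000,.04] for s,q in((1,1),(1,-1),(-1,-1),(-1,1))]
    cv2.polylines(o,[((proj(c2,P)-(185,75))*3).astype(int)],True,(0,0,255),1)
cv2.imwrite('pics/c1.png',o)
```

```text
(no output)
```

View pics/c1.png

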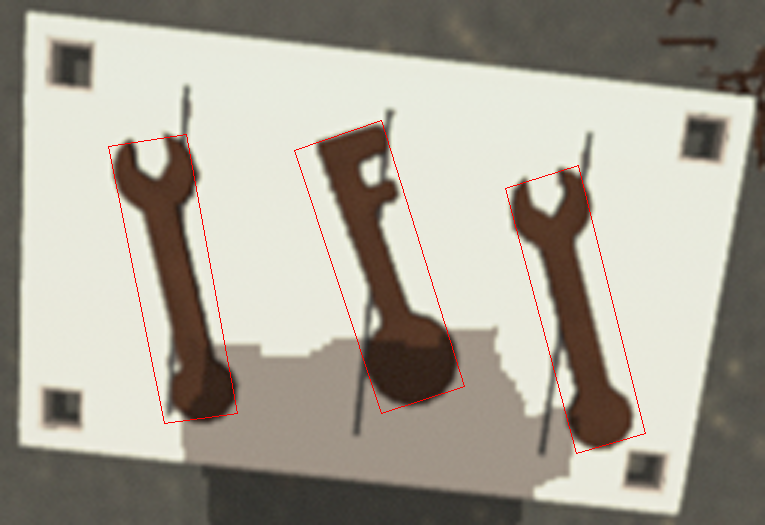

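```bash
cat > t.py <<'E'
from h import *
B=np.array([.4493,-.0512]); BY=-.1098
Rb=np.array([[np.cos(BY),-np.sin(BY)],[np.sin(BY),np.cos(BY)]])
E
python3 - <<'E'
from t import *
c2=load('w2.npy'); f=lambda p: plane(c2,np.array(p)/3.+(185,75),.04)[0,:2]
for n,ball,head,tip,end,ln,L,r,y in(("sL",(204,388),(156,175),(149,140),(210,421),.102,102,11,.07),("key",(410,360),(335,152),(325,135),(420,403),.099,99,17.5,0),("sR",(599,415),(551,200),(543,173),(606,448),.102,102,11,-.07)):
    b,h=f(ball),f(head); u=(h-b)/np.linalg.norm(h-b); m1=b+u*(L/2-r)/1000; m2=(f(tip)+f(end))/2
    print(n,'yaw',np.degrees(np.arctan2(u[1],u[0])).round(1),'c',m1.round(4),m2.round(4),'L',np.linalg.norm(f(tip)-f(end)).round(4),'goal',(B+Rb@[0,y]).round(4))
    c=m1; print('   offset along,across line (mm)',(Rb.T@(c-B)*1000).round(1))
E
```

```text
sL yaw 9.9 c [0.4495 0.0163] [0.4465 0.0159] L 0.0983 goal [0.457  0.0184]
   offset along,across line (mm) [-7.2 67.1]
key yaw 20.0 c [ 0.4503 -0.0539] [ 0.4506 -0.0521] L 0.0976 goal [ 0.4493 -0.0512]
   offset along,across line (mm) [ 1.2 -2.5]
sR yaw 15.1 c [ 0.4387 -0.123 ] [ 0.436  -0.1233] L 0.0999 goal [ 0.4416 -0.1208]
   offset along,across line (mm) [ -2.6 -72.5]
```

Run:
```python
from h import *
go([.448,.016,.09],.173)
```

```text
now [ 0.407  -0.0586  0.281 ] [ 3.1413e+00 -8.0000e-04 -2.0000e-03] clk 2.33
d [ 0.0407 -0.0747  0.191 ] rv [ 0.0004 -0.0007 -0.175 ]
```

```bash
python3 nudge.py '{"jaw": [0.05, 0.05, 0.05, 0.05, 0.05], "tx": [0.01, 0.02, 0.03, 0.0407, 0.0407], "ty": [-0.02, -0.04, -0.06, -0.0747, -0.0747], "tz": [0.045, 0.095, 0.145, 0.19, 0.191], "ax": [0, 0, 0, 0, 0], "ay": [0, 0, 0, 0, 0], "az": [-0.05, -0.1, -0.15, -0.175, -0.175]}' 20
python3 nudge.py '{"jaw": [0.05], "tx": [0], "ty": [0], "tz": [0], "ax": [0], "ay": [0], "az": [0]}'
python3 - <<'E'
from h import *
go([.448,.016,.035],.173)
w=cam('wrist'); im=bot.grab_frame('wrist'); cv2.imwrite('pics/c2.png',im)
E
```

```text
clock: 2.95
position: [0.4467, 0.0172, 0.0873]
tool_rot: [-3.141, 0.005, 0.175]
force: [0.3, -0.8, -0.2]
grip_width: 0.0497
finger_force: 0.0
clock: 3.08
position: [0.4478, 0.0162, 0.0905]
tool_rot: [3.141, -0.0, 0.173]
force: [-0.1, -0.7, 0.9]
grip_width: 0.05
finger_force: 0.0
now [0.4478 0.0162 0.0905] [ 3.141e+00 -3.000e-04  1.731e-01] clk 3.08
d [0.0002 0.0002 0.0555] rv [ 0.0005 -0.0003  0.0001]
```

View pics/c2.png

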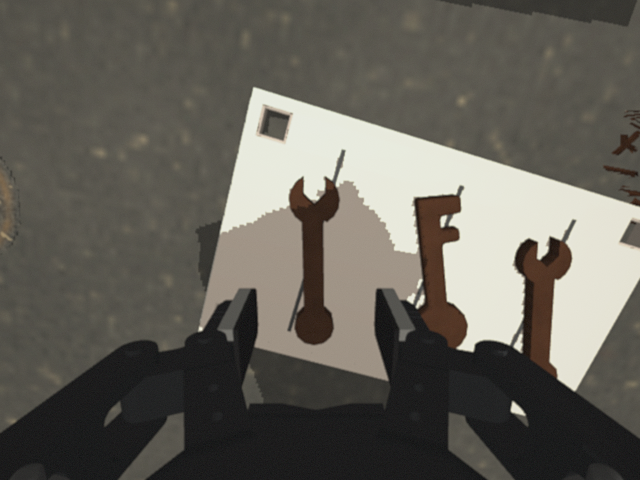

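```bash
python3 nudge.py '{"jaw": [0.05, 0.05, 0.05, 0.0, 0.0], "tx": [0, 0, 0, 0, 0], "ty": [0, 0, 0, 0, 0], "tz": [0.04, 0.053, 0.056, 0.056, 0.056], "ax": [0, 0, 0, 0, 0], "ay": [0, 0, 0, 0, 0], "az": [0, 0, 0, 0, 0]}' 20
python3 nudge.py '{"jaw": [0.0, 0.0], "tx": [0, 0], "ty": [0, 0], "tz": [0, 0], "ax": [0, 0], "ay": [0, 0], "az": [0, 0]}'
python3 - <<'E'
from h import *
go([.4562,.0182,.045],-.1098)
E
```

```text
clock: 3.75
position: [0.448, 0.0171, 0.0347]
tool_rot: [3.141, -0.001, 0.174]
force: [-1.4, 0.9, 7.4]
grip_width: 0.0254
finger_force: 19.3
clock: 4.0
position: [0.448, 0.0172, 0.0346]
tool_rot: [3.141, -0.001, 0.174]
force: [-1.8, -0.8, 8.1]
grip_width: 0.0254
finger_force: 19.3
now [0.448  0.0172 0.0346] [ 3.1413e+00 -1.5000e-03  1.7440e-01] clk 4.0
d [ 0.0083  0.0004 -0.0103] rv [ 1.000e-04 -1.500e-03  2.842e-01]
```

```bash
python3 nudge.py '{"jaw": [0.0, 0.0, 0.0, 0.0, 0.0], "tx": [0, 0.003, 0.006, 0.009, 0.009], "ty": [0, 0, 0, -0.001, -0.001], "tz": [-0.01, -0.012, -0.012, -0.012, -0.012], "ax": [0, 0, 0, 0, 0], "ay": [0, 0, 0, 0, 0], "az": [0, 0.1, 0.2, 0.284, 0.284]}'
python3 - <<'E'
from h import *
go([.457,.0184,.035],-.1098)
cv2.imwrite('pics/c3.png',bot.grab_frame('wrist'))
E
```

```text
clock: 4.62
position: [0.4565, 0.0199, 0.0464]
tool_rot: [-3.141, -0.001, -0.109]
force: [-0.7, 0.4, 0.1]
grip_width: 0.0252
finger_force: 20.1
now [0.4565 0.0199 0.0464] [-3.1413e+00 -1.1000e-03 -1.0860e-01] clk 4.62
d [0.0006 0.0015 0.0114] rv [-0.0003 -0.0011  0.0012]
```

View pics/c3.png

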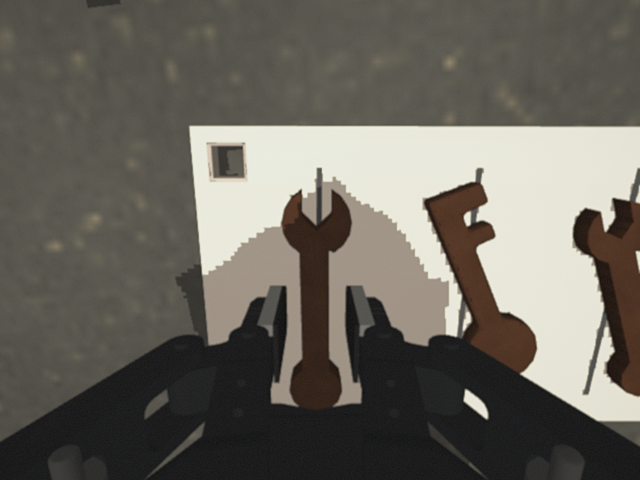

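```bash
python3 nudge.py '{"jaw": [0.0, 0.0, 0.0, 0.045, 0.045], "tx": [0.0005, 0.0005, 0.0005, 0.0005, 0.0005], "ty": [0.0013, 0.0013, 0.0013, 0.0013, 0.0013], "tz": [0.008, 0.0115, 0.0115, 0.0115, 0.0115], "ax": [0, 0, 0, 0, 0], "ay": [0, 0, 0, 0, 0], "az": [0, 0, 0, 0, 0]}'
python3 nudge.py '{"jaw": [0.045, 0.045, 0.045], "tx": [0, 0, 0], "ty": [0, 0, 0], "tz": [-0.03, -0.06, -0.06], "ax": [0, 0, 0], "ay": [0, 0, 0], "az": [0, 0, 0]}'
python3 - <<'E'
from h import *
go([.4505,-.053,.0347],.349)
E
```

```text
clock: 5.3
position: [0.4564, 0.0184, 0.034]
tool_rot: [-3.142, 0.0, -0.109]
force: [0.5, -0.2, -0.7]
grip_width: 0.045
finger_force: 0.0
clock: 5.68
position: [0.4575, 0.0184, 0.0957]
tool_rot: [-3.141, -0.003, -0.109]
force: [0.8, -0.3, 0.6]
grip_width: 0.0448
finger_force: 0.0
now [0.4575 0.0184 0.0957] [-3.141  -0.0032 -0.1095] clk 5.67
d [0.0007 0.0718 0.061 ] rv [ 1.000e-04 -3.200e-03 -4.585e-01]
```

```bash
python3 nudge.py '{"jaw": [0.058, 0.058, 0.058, 0.058, 0.058], "tx": [0, 0, 0.0007, 0.0007, 0.0007], "ty": [0.03, 0.06, 0.0718, 0.0718, 0.0718], "tz": [0, 0, 0.0, 0.03, 0.03], "ax": [0, 0, 0, 0, 0], "ay": [0, 0, 0.0, 0, 0], "az": [-0.15, -0.3, -0.4585, -0.4585, -0.4585]}'
python3 - <<'E'
from h import *
go([.4505,-.053,.0347],.349)
cv2.imwrite('pics/c4.png',bot.grab_frame('wrist'))
E
```

```text
clock: 6.3
position: [0.448, -0.0529, 0.0625]
tool_rot: [-3.14, 0.003, 0.349]
force: [-0.5, 0.8, 0.2]
grip_width: 0.0578
finger_force: 0.0
now [ 0.448  -0.0529  0.0625] [-3.1398  0.0033  0.3492] clk 6.3
d [0.0025 0.001  0.0277] rv [-0.0018  0.0033  0.0002]
```

View pics/c4.png

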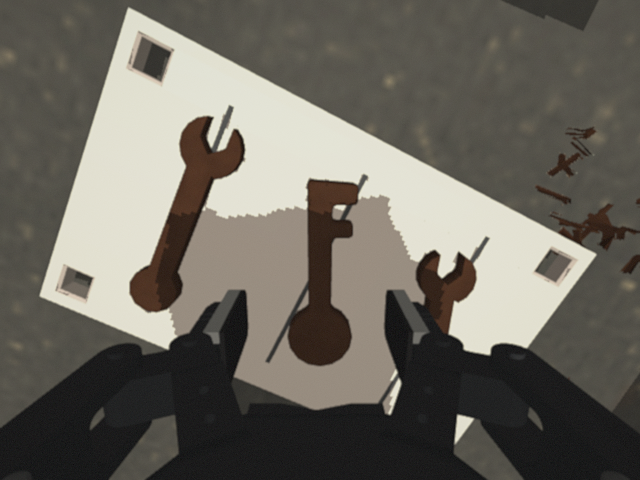

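```bash
python3 nudge.py '{"jaw": [0.052, 0.052, 0.052, 0.052, 0.052], "tx": [0, 0, 0, 0, 0], "ty": [0, 0, 0, 0, 0], "tz": [0.015, 0.025, 0.028, 0.0285, 0.0285], "ax": [0, 0, 0, 0, 0], "ay": [0, 0, 0, 0, 0], "az": [0, 0, 0, 0, 0]}'
python3 nudge.py '{"jaw": [0.0, 0.0, 0.0, 0.0], "tx": [0, 0, 0, 0], "ty": [0, 0, 0, 0], "tz": [0, 0, 0, 0], "ax": [0, 0, 0, 0], "ay": [0, 0, 0, 0], "az": [0, 0, 0, 0]}'
python3 - <<'E'
from h import *
go([.4493,-.0512,.035],-.1098)
E
```

```text
clock: 6.98
position: [0.4495, -0.053, 0.0358]
tool_rot: [3.141, -0.0, 0.349]
force: [1.0, 0.2, 0.2]
grip_width: 0.0521
finger_force: 0.0
clock: 7.48
position: [0.4495, -0.0532, 0.0359]
tool_rot: [3.141, -0.0, 0.349]
force: [-0.8, -1.6, 6.1]
grip_width: 0.0295
finger_force: 19.1
now [ 0.4495 -0.0532  0.0359] [ 3.1412e+00 -4.0000e-04  3.4890e-01] clk 7.47
d [ 0.0005 -0.002   0.0009] rv [ 3.000e-04 -5.000e-04  4.587e-01]
```

```bash
python3 nudge.py '{"jaw": [0.0, 0.0, 0.0, 0.0, 0.0], "tx": [0, 0, 0, -0.0004, -0.0004], "ty": [0, -0.001, -0.002, -0.0024, -0.0024], "tz": [-0.011, -0.011, -0.011, -0.011, -0.011], "ax": [0, 0, 0, 0, 0], "ay": [0, 0, 0, 0, 0], "az": [0, 0.16, 0.32, 0.459, 0.459]}'
python3 - <<'E'
from h import *
go([.4485,-.0511,.035],-.1098)
cv2.imwrite('pics/c5.png',bot.grab_frame('wrist'))
E
```

```text
clock: 8.1
position: [0.4483, -0.0507, 0.0472]
tool_rot: [3.142, -0.0, -0.109]
force: [0.5, 0.6, 0.1]
grip_width: 0.0292
finger_force: 19.4
now [ 0.4483 -0.0507  0.0472] [ 3.1415e+00 -5.0000e-04 -1.0870e-01] clk 8.1
d [0.0002 0.0003 0.0122] rv [ 0.     -0.0005  0.0011]
```

View pics/c5.png

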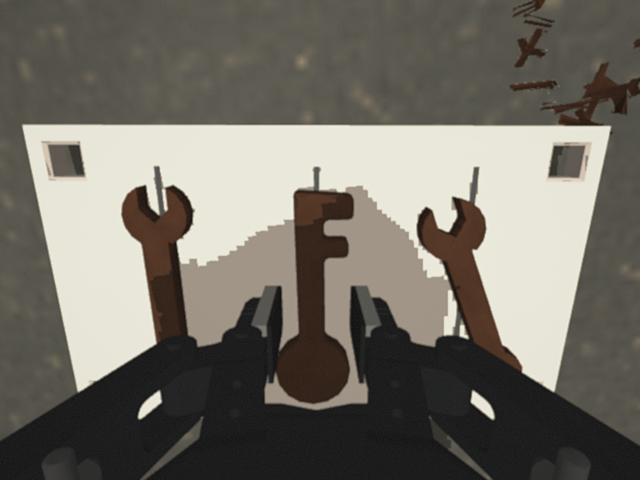

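```bash
python3 nudge.py '{"jaw": [0.0, 0.0, 0.0, 0.05, 0.05], "tx": [0.0005, 0.0005, 0.0005, 0.0005, 0.0005], "ty": [0.0006, 0.0006, 0.0006, 0.0006, 0.0006], "tz": [0.008, 0.0122, 0.0122, 0.0122, 0.0122], "ax": [0, 0, 0, 0, 0], "ay": [0, 0, 0, 0, 0], "az": [0.02, 0.02, 0.02, 0.02, 0.02]}'
python3 nudge.py '{"jaw": [0.05, 0.05, 0.05], "tx": [0, 0, 0], "ty": [0, 0, 0], "tz": [-0.03, -0.06, -0.06], "ax": [0, 0, 0], "ay": [0, 0, 0], "az": [0, 0, 0]}'
python3 - <<'E'
from h import *
go([.4373,-.1232,.09],.263)
E
```

```text
clock: 8.78
position: [0.4484, -0.0516, 0.0341]
tool_rot: [-3.142, 0.0, -0.129]
force: [-0.3, -0.7, 0.2]
grip_width: 0.0502
finger_force: 0.0
clock: 9.15
position: [0.4494, -0.0517, 0.0959]
tool_rot: [-3.141, -0.003, -0.13]
force: [-0.3, 1.1, -1.2]
grip_width: 0.05
finger_force: 0.0
now [ 0.4494 -0.0517  0.0959] [-3.1414e+00 -2.9000e-03 -1.2980e-01] clk 9.15
d [-0.0028  0.0724  0.0058] rv [ 0.0004 -0.0029 -0.3928]
```

```bash
python3 nudge.py '{"jaw": [0.05, 0.05, 0.05, 0.05, 0.05], "tx": [0, -0.001, -0.0028, -0.0028, -0.0028], "ty": [0.03, 0.06, 0.0724, 0.0724, 0.0724], "tz": [0, 0.003, 0.006, 0.0058, 0.0058], "ax": [0, 0, 0, 0, 0], "ay": [0, 0, 0.0, 0, 0], "az": [-0.14, -0.28, -0.393, -0.393, -0.393]}'
python3 - <<'E'
from h import *
go([.4373,-.1232,.035],.263)
E
```

```text
clock: 9.78
position: [0.4365, -0.1223, 0.0883]
tool_rot: [-3.141, 0.0, 0.261]
force: [0.6, -0.6, 1.0]
grip_width: 0.05
finger_force: 0.0
now [ 0.4365 -0.1223  0.0883] [-3.1411e+00  1.0000e-04  2.6110e-01] clk 9.78
d [0.0006 0.0011 0.0533] rv [-0.0005  0.0001 -0.0019]
```

```bash
python3 nudge.py '{"jaw": [0.05, 0.05, 0.05, 0.05, 0.0], "tx": [0, 0, 0, 0, 0], "ty": [0, 0, 0.0005, 0.0005, 0.0005], "tz": [0.035, 0.05, 0.0535, 0.0535, 0.0535], "ax": [0, 0, 0, 0, 0], "ay": [0, 0, 0, 0, 0], "az": [0, 0, 0, 0, 0]}'
python3 nudge.py '{"jaw": [0.0, 0.0, 0.0], "tx": [0, 0, 0], "ty": [0, 0, 0], "tz": [0, 0, 0], "ax": [0, 0, 0], "ay": [0, 0, 0], "az": [0, 0, 0]}'
python3 - <<'E'
from h import *
go([.4416,-.1208,.046],-.1098)
E
```

```text
clock: 10.4
position: [0.437, -0.1235, 0.0358]
tool_rot: [3.141, -0.001, 0.263]
force: [0.2, -0.2, 0.1]
grip_width: 0.0328
finger_force: 0.0
clock: 10.78
position: [0.437, -0.1236, 0.0358]
tool_rot: [3.141, -0.001, 0.263]
force: [-1.6, 0.8, 9.1]
grip_width: 0.0253
finger_force: 19.2
now [ 0.437  -0.1236  0.0358] [ 3.1409e+00 -1.0000e-03  2.6300e-01] clk 10.78
d [ 0.0052 -0.0015 -0.0102] rv [ 0.0005 -0.0011  0.3728]
```

```bash
python3 nudge.py '{"jaw": [0.0, 0.0, 0.0, 0.0, 0.0], "tx": [0, 0.002, 0.004, 0.005, 0.005], "ty": [0, 0, -0.001, -0.0015, -0.0015], "tz": [-0.01, -0.011, -0.011, -0.011, -0.011], "ax": [0, 0, 0, 0, 0], "ay": [0, 0, 0, 0, 0], "az": [0, 0.13, 0.26, 0.373, 0.373]}'
python3 - <<'E'
from h import *
go([.4413,-.1208,.035],-.1098)
E
```

```text
clock: 11.4
position: [0.4413, -0.1206, 0.0467]
tool_rot: [3.142, -0.001, -0.109]
force: [-0.5, 0.3, -0.2]
grip_width: 0.025
finger_force: 20.0
now [ 0.4413 -0.1206  0.0467] [ 3.1415e+00 -7.0000e-04 -1.0900e-01] clk 11.4
d [0.0001 0.0002 0.0117] rv [ 0.0001 -0.0007  0.0008]
```

Place it, then back off high for a check.

```bash
python3 nudge.py '{"jaw": [0.0, 0.0, 0.0, 0.045, 0.045], "tx": [0, 0, 0, 0, 0], "ty": [0, 0, 0, 0, 0], "tz": [0.008, 0.0118, 0.0118, 0.0118, 0.0118], "ax": [0, 0, 0, 0, 0], "ay": [0, 0, 0, 0, 0], "az": [0, 0, 0, 0, 0]}'
python3 nudge.py '{"jaw": [0.045, 0.045, 0.085, 0.085, 0.085], "tx": [0, -0.01, -0.02, -0.03, -0.035], "ty": [0, -0.01, -0.03, -0.06, -0.07], "tz": [-0.04, -0.1, -0.15, -0.19, -0.2], "ax": [0, 0, 0, 0, 0], "ay": [0, 0, 0, 0, 0], "az": [0, 0, 0, 0, 0]}'
python3 nudge.py '{"jaw": [0.085, 0.085], "tx": [0, 0], "ty": [0, 0], "tz": [0, 0], "ax": [0, 0], "ay": [0, 0], "az": [0, 0]}'
python3 - <<'E'
from t import *
np.save('w3.npy',cam("wrist"),allow_pickle=True); im=bot.grab_frame("wrist"); cv2.imwrite("pics/w3.png",im); print(bot.observe()['position'],bot.observe()['tool_rot'])
c=load('w3.npy'); P=[np.r_[B+Rb@p,.03] for p in SOCK]; uv=proj(c,P); print(uv.round(1).tolist())
s=sock(im,uv.round().astype(int),9); print(s.round(1).tolist(),fit([s],[c],.03))
print(np.round(tools(im,c,(0,0,640,300)),4))
lo=np.maximum(uv.min(0)-30,0).astype(int); hi=(uv.max(0)+30).astype(int); print(lo,hi)
cr=im[lo[1]:hi[1],lo[0]:hi[0]]; k=min(780/cr.shape[1],580/cr.shape[0]);print(k); cv2.imwrite('pics/c6.png',cv2.resize(cr,None,fx=k,fy=k,interpolation=cv2.INTER_CUBIC))
E
```

```text
clock: 12.02
position: [0.4408, -0.1207, 0.0341]
tool_rot: [-3.141, 0.0, -0.109]
force: [0.5, 0.2, 0.5]
grip_width: 0.045
finger_force: 0.0
clock: 12.65
position: [0.4144, -0.0461, 0.2364]
tool_rot: [3.141, -0.004, -0.108]
force: [0.1, 0.1, -0.4]
grip_width: 0.0853
finger_force: 0.0
clock: 12.9
position: [0.4135, -0.048, 0.2332]
tool_rot: [3.141, 0.002, -0.11]
force: [0.0, -0.1, -0.4]
grip_width: 0.0849
finger_force: 0.0
[ 0.41350646 -0.04801588  0.23311973] [-3.14156961e+00  2.06551154e-03 -1.10568772e-01]
[[193.9, 109.8], [435.9, 109.7], [425.0, 237.3], [205.0, 237.3]]
[[194.2, 110.4], [434.8, 110.7], [424.2, 237.2], [205.2, 237.1]] (array([ 0.44909499, -0.05085665, -0.11064515]), np.float64(0.0007139337333248452))
[[ 4.5510000e-01  1.7700000e-02 -6.3095000e+00  9.8301500e+01
   2.7027700e+01  1.3169715e+03]
 [ 4.4910000e-01 -4.9900000e-02 -6.3929000e+00  9.5320200e+01
   3.1433100e+01  1.5140135e+03]
 [ 4.4050000e-01 -1.2090000e-01 -4.3608000e+00  9.7994600e+01
   2.6132000e+01  1.2909052e+03]
 [ 5.2080000e-01 -1.8110000e-01  8.3688100e+01  3.9288500e+01
   2.1416900e+01  2.5450850e+02]]
[163  79] [465 267]
2.5827814569536423
```

View pics/c6.png

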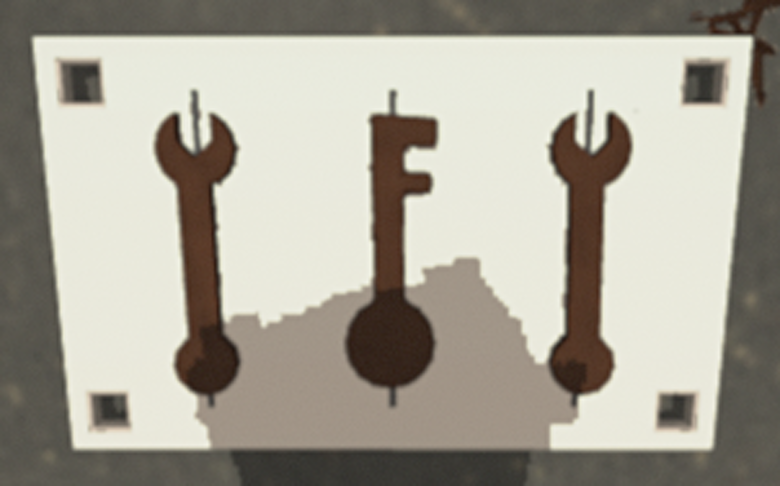

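Run:
```python
from h import *
print(bot.observe()['qpos'].round(2))
go([.67,0.05,.28],.075-np.pi/2)
```

```text
[ 0.32  0.21 -0.4   2.1   0.11  0.86 -1.82]
now [ 0.4135 -0.048   0.2331] [-3.1416e+00  2.1000e-03 -1.1060e-01] clk 12.95
d [ 0.244  -0.1257 -0.0474] rv [0.0014 0.0017 1.3852]
```

```bash
python3 - <<'E'
from h import *
go([.68,-.08,.31],.075+np.pi/2)
E
python3 nudge.py '{"jaw": [0.085, 0.085, 0.085, 0.085, 0.085], "tx": [0.02, 0.05, 0.08, 0.11, 0.14], "ty": [0, 0.0, 0.0, 0.0, 0.0], "tz": [-0.03, -0.06, -0.08, -0.08, -0.08], "ax": [0, 0, 0, 0, 0], "ay": [0, 0, 0, 0, 0], "az": [-0.18, -0.36, -0.54, -0.72, -0.88]}'
python3 - <<'E'
from h import *
go([.68,-.08,.31],.075+np.pi/2)
E
```

```text
now [ 0.4135 -0.048   0.2331] [-3.1416e+00  2.1000e-03 -1.1060e-01] clk 12.95
d [ 0.2682  0.0024 -0.0774] rv [-1.8000e-03  1.5000e-03 -1.7564e+00]
clock: 13.58
position: [0.5539, -0.0637, 0.3131]
tool_rot: [-3.14, 0.001, 0.775]
force: [-0.3, -0.1, 0.2]
grip_width: 0.0852
finger_force: 0.0
now [ 0.5539 -0.0637  0.3131] [-3.1404e+00  9.0000e-04  7.7480e-01] clk 13.57
d [0.0786 0.0999 0.0029] rv [-1.50e-03  3.00e-04 -8.71e-01]
```

```bash
python3 nudge.py '{"jaw": [0.085, 0.085, 0.085, 0.085, 0.085], "tx": [0.02, 0.04, 0.06, 0.0786, 0.0786], "ty": [0.03, 0.055, 0.08, 0.1, 0.1], "tz": [0, 0, 0, 0.0, 0.0], "ax": [0, 0, 0, 0, 0], "ay": [0, 0, 0, 0, 0], "az": [-0.18, -0.36, -0.54, -0.72, -0.871]}'
python3 nudge.py '{"jaw": [0.085, 0.085], "tx": [0, 0], "ty": [0, 0], "tz": [0, 0], "ax": [0, 0], "ay": [0, 0], "az": [0, 0]}'
python3 - <<'E'
from h import *
np.save('w4.npy',cam("wrist"),allow_pickle=True); cv2.imwrite("pics/w4.png",bot.grab_frame("wrist")); o=bot.observe(); print(o['position'],o['qpos'].round(2))
E
```

```text
clock: 14.2
position: [0.6801, -0.0805, 0.3113]
tool_rot: [-3.139, -0.001, 1.646]
force: [0.0, 0.1, -0.5]
grip_width: 0.085
finger_force: 0.0
clock: 14.45
position: [0.6789, -0.0801, 0.3136]
tool_rot: [-3.141, -0.0, 1.637]
force: [-0.2, 0.2, 0.3]
grip_width: 0.0851
finger_force: 0.0
[ 0.67887937 -0.08009101  0.3139212 ] [ 0.41  0.62 -0.65  1.3   0.37  1.34 -0.17]
```

View pics/w4.png

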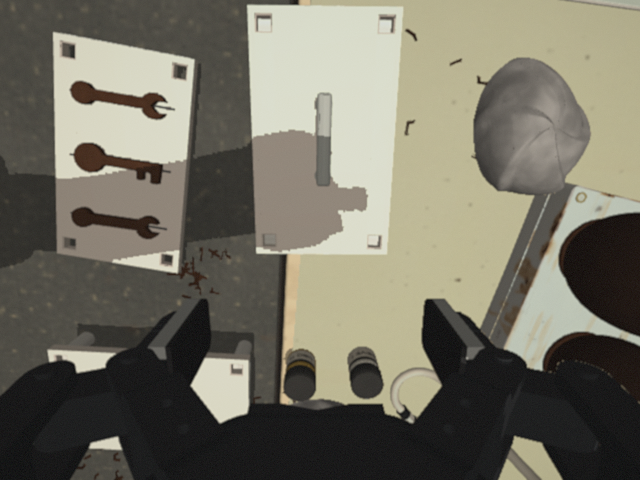

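Run:
```python
from h import *
c=load('w4.npy'); im=cv2.imread('pics/w4.png'); c1=load('w1.npy')
s=np.array([(263.5,23),(386.5,23),(374,241),(269,240.5)])
p=np.array([(-60,110),(60,110),(60,-110),(-60,-110)])/1000.
print(fit([s],[c],.064,p))
print('corners', fit([np.array([(248,6.5),(403,7.5),(387,254),(257,254)])],[c],.064,np.array([(-75,125),(75,125),(75,-125),(-75,-125)])/1000.))
b=plane(c,[(317,94),(331,94),(330,185),(317,185)],.096); print(b.round(4).tolist(),b.mean(0))
# height of sockets seen in w1 and w4
for a,q in(((66,86),(269,240.5)),((260,74),(263.5,23))): pass
print(tri([c1,c],[(66,86),(263.5,23)]),tri([c1,c],[(260,74),(269,240.5)]))
# refine sockets: print gray patches profile
g=cv2.cvtColor(im,cv2.COLOR_BGR2GRAY)
for u,v in s.astype(int): print(g[v,u-14:u+15].tolist()); print(g[v-14 if v>14 else 0:v+15,u].tolist())
```

```text
(array([ 0.68181104, -0.01022005,  0.05757934]), np.float64(0.0007526520047348995))
corners (array([ 0.68239749, -0.01126227,  0.05941178]), np.float64(0.0010750554728747308))
[[0.6725, 0.031, 0.096], [0.6856, 0.0318, 0.096], [0.6912, -0.0527, 0.096], [0.6782, -0.0536, 0.096]] [ 0.68186908 -0.01086593  0.096     ]
(array([0.6156605 , 0.09593276, 0.06280423]), np.float64(0.0002456418089030743)) (array([ 0.62806715, -0.12470988,  0.06018475]), np.float64(0.00018314163540655848))
[219, 217, 217, 216, 216, 207, 182, 136, 127, 194, 220, 218, 217, 217, 217, 216, 218, 218, 217, 218, 218, 198, 164, 193, 216, 217, 216, 216, 215]
[215, 216, 215, 206, 183, 157, 121, 84, 77, 120, 183, 216, 219, 217, 217, 216, 214, 215, 213, 214, 216, 214, 204, 201, 214, 217, 217, 217, 217]
[216, 217, 217, 216, 217, 211, 195, 202, 215, 218, 218, 217, 217, 218, 218, 218, 218, 221, 217, 162, 103, 117, 164, 195, 214, 216, 216, 216, 217]
[215, 216, 216, 217, 208, 172, 148, 127, 88, 81, 124, 186, 218, 219, 218, 217, 217, 218, 215, 214, 213, 215, 215, 205, 202, 211, 217, 217, 217]
[219, 219, 219, 218, 219, 219, 217, 202, 209, 215, 216, 216, 215, 215, 215, 217, 216, 190, 137, 104, 139, 181, 215, 219, 218, 218, 219, 212, 194]
[218, 219, 218, 220, 219, 220, 217, 205, 201, 214, 220, 217, 216, 215, 215, 217, 218, 203, 154, 109, 137, 172, 203, 218, 220, 219, 218, 204, 185]
[98, 126, 136, 137, 135, 135, 130, 119, 100, 108, 124, 129, 128, 127, 127, 128, 129, 128, 128, 128, 125, 127, 135, 136, 136, 134, 136, 137, 136]
[137, 136, 137, 136, 138, 136, 134, 128, 123, 129, 129, 130, 127, 126, 127, 130, 128, 120, 105, 98, 115, 128, 143, 185, 213, 220, 219, 180, 115]
```

Run:
```python
from h import *
go([.682,-.0107,.072],1.629)
```

```text
now [ 0.6789 -0.0801  0.3139] [-3.1411e+00  1.0000e-04  1.6379e+00] clk 14.5
d [0.0691 0.0079 0.2419] rv [-0.0005  0.0001  0.0089]
```

```bash
python3 nudge.py '{"jaw": [0.06, 0.06, 0.06, 0.06, 0.06], "tx": [0.03, 0.06, 0.069, 0.069, 0.069], "ty": [0.004, 0.008, 0.008, 0.008, 0.008], "tz": [0.04, 0.08, 0.13, 0.18, 0.18], "ax": [0, 0, 0, 0, 0], "ay": [0, 0, 0, 0, 0], "az": [0.009, 0.009, 0.009, 0.009, 0.009]}' 60
python3 - <<'E'
from h import *
go([.682,-.0107,.072],1.629)
E
```

```text
clock: 15.12
position: [0.6803, -0.0106, 0.1315]
tool_rot: [-3.136, 0.0, 1.631]
force: [0.6, 0.1, 1.8]
grip_width: 0.0598
finger_force: 0.0
now [ 0.6803 -0.0106  0.1315] [-3.1362e+00  1.0000e-04  1.6311e+00] clk 15.12
d [-0.0002  0.002   0.0594] rv [-0.0054  0.0001  0.0021]
```

```bash
python3 nudge.py '{"jaw": [0.06, 0.06, 0.06, 0.06], "tx": [0, 0, 0, 0], "ty": [0, 0, 0, 0], "tz": [0.03, 0.055, 0.062, 0.062], "ax": [0, 0, 0, 0], "ay": [0, 0, 0, 0], "az": [0, 0.002, 0.002, 0.002]}'
python3 - <<'E'
from h import *
go([.682,-.0107,.072],1.629)
E
```

```text
clock: 15.62
position: [0.6829, -0.0104, 0.0739]
tool_rot: [3.14, 0.0, 1.629]
force: [0.1, 0.1, -0.1]
grip_width: 0.0597
finger_force: 0.0
now [ 0.6829 -0.0104  0.0739] [3.1401e+00 1.0000e-04 1.6294e+00] clk 15.62
d [-0.0002 -0.0009  0.0019] rv [0.0015 0.0001 0.0004]
```

```bash
python3 nudge.py '{"jaw": [0.0, 0.0, 0.0, 0.0, 0.0], "tx": [0, 0, 0, 0, 0], "ty": [-0.0008, -0.0008, -0.0008, -0.0008, -0.0008], "tz": [0.002, 0.002, 0.002, 0.002, 0.002], "ax": [0, 0, 0, 0, 0], "ay": [0, 0, 0, 0, 0], "az": [0, 0, 0, 0, 0]}' 60
python3 - <<'E'
from h import *
s=bot.observe();print(s['position'],s['tool_rot'])
E
```

```text
clock: 16.25
position: [0.6817, -0.0104, 0.0709]
tool_rot: [3.141, 0.0, 1.63]
force: [-1.7, -0.4, 6.0]
grip_width: 0.013
finger_force: 59.3
[ 0.68168591 -0.01037771  0.07093328] [3.14089749e+00 1.23775078e-04 1.63007241e+00]
```

```bash
python3 nudge.py '{"jaw": [0.0, 0.0, 0.0, 0.0, 0.0], "tx": [0, 0, 0, 0, 0], "ty": [0, 0, 0, 0, 0], "tz": [-0.02, -0.05, -0.09, -0.11, -0.11], "ax": [0, 0, 0, 0, 0], "ay": [0, 0, 0, 0, 0], "az": [0, 0, 0, 0, 0]}' 60
python3 - <<'E'
from h import *
go([.4492,-.0508,.17],1.4605)
print(bot.observe()['force'])
E
```

```text
clock: 16.88
position: [0.6818, -0.0104, 0.1816]
tool_rot: [3.14, 0.0, 1.63]
force: [-0.1, 0.2, -5.9]
grip_width: 0.0124
finger_force: 59.2
now [ 0.6818 -0.0104  0.1816] [3.1396e+00 3.0000e-04 1.6301e+00] clk 16.88
d [-0.0266 -0.2347  0.0111] rv [2.000e-03 1.000e-04 1.696e-01]
[-0.08196749  0.24079233 -5.91709854]
```

```bash
python3 nudge.py '{"jaw": [0.0, 0.0, 0.0, 0.0, 0.0], "tx": [-0.003, -0.006, -0.01, -0.014, -0.018], "ty": [-0.02, -0.055, -0.095, -0.13, -0.16], "tz": [0, 0, 0, 0, 0], "ax": [0, 0, 0, 0, 0], "ay": [0, 0, 0, 0, 0], "az": [0.02, 0.05, 0.08, 0.11, 0.14]}' 60
python3 nudge.py '{"jaw": [0.0, 0.0, 0.0, 0.0, 0.0], "tx": [-0.003, -0.006, -0.008, -0.008, -0.008], "ty": [-0.03, -0.055, -0.07, -0.075, -0.075], "tz": [0, 0, 0, 0, 0], "ax": [0, 0, 0, 0, 0], "ay": [0, 0, 0, 0, 0], "az": [0.015, 0.03, 0.03, 0.03, 0.03]}' 60
python3 - <<'E'
from h import *
go([.4492,-.0508,.11],1.4605)
print(bot.observe()['force'])
E
```

```text
clock: 17.5
position: [0.5206, -0.0382, 0.1789]
tool_rot: [-3.139, 0.0, 1.489]
force: [-0.1, -0.8, -4.3]
grip_width: 0.0127
finger_force: 59.4
clock: 18.12
position: [0.4477, -0.0397, 0.1802]
tool_rot: [3.141, -0.0, 1.46]
force: [0.5, 0.2, -4.3]
grip_width: 0.0127
finger_force: 59.4
now [ 0.4477 -0.0397  0.1802] [ 3.1414e+00 -3.0000e-04  1.4605e+00] clk 18.12
d [-0.0109  0.0027  0.0702] rv [ 0.0001 -0.0003 -0.    ]
[ 0.46332531  0.24646667 -4.33439853]
```

```bash
python3 nudge.py '{"jaw": [0.0, 0.0, 0.0, 0.0, 0.0], "tx": [-0.006, -0.011, -0.011, -0.011, -0.011], "ty": [0.0015, 0.0025, 0.0025, 0.0025, 0.0025], "tz": [0, 0.01, 0.03, 0.05, 0.05], "ax": [0, 0, 0, 0, 0], "ay": [0, 0, 0, 0, 0], "az": [0, 0, 0, 0, 0]}' 60
python3 nudge.py '{"jaw": [0.0, 0.0], "tx": [0, 0], "ty": [0, 0], "tz": [0, 0], "ax": [0, 0], "ay": [0, 0], "az": [0, 0]}'
python3 - <<'E'
from t import *
go([.4492,-.0508,.1],1.4605)
w=cam('wrist'); s=bot.observe(); im=bot.grab_frame('wrist')
T=R.from_euler('xyz',s['tool_rot']); 
# expected loose-rack sockets (rack y = tool x): points at z=TCP-7mm
P=[s['position']+T.apply([a,b,.007]) for a in(.11,) for b in(.06,-.06)]; uv=proj(w,P); print(uv.round(1).tolist())
c=np.hstack([cv2.resize(im[max(int(v)-25,0):int(v)+25,int(u)-25:int(u)+25],None,fx=7,fy=7,interpolation=cv2.INTER_CUBIC) for u,v in uv]); print([(int(u)-25,max(int(v)-25,0)) for u,v in uv])
cv2.imwrite('pics/c7.png',c); cv2.imwrite('pics/w5.png',im); np.save('w5.npy',w,allow_pickle=True)
E
```

```text
clock: 18.75
position: [0.4479, -0.051, 0.1289]
tool_rot: [-3.139, -0.0, 1.46]
force: [0.1, -0.6, -4.7]
grip_width: 0.0127
finger_force: 59.4
clock: 19.0
position: [0.449, -0.0511, 0.1308]
tool_rot: [3.141, 0.0, 1.46]
force: [0.1, -0.3, -5.0]
grip_width: 0.0128
finger_force: 59.4
now [ 0.449  -0.0511  0.1308] [3.1406 0.     1.4601] clk 19.0
d [0.0003 0.0001 0.0308] rv [ 0.001   0.     -0.0004]
[[477.1, 25.2], [153.9, 25.1]]
[(452, 0), (128, 0)]
```

View pics/c7.png

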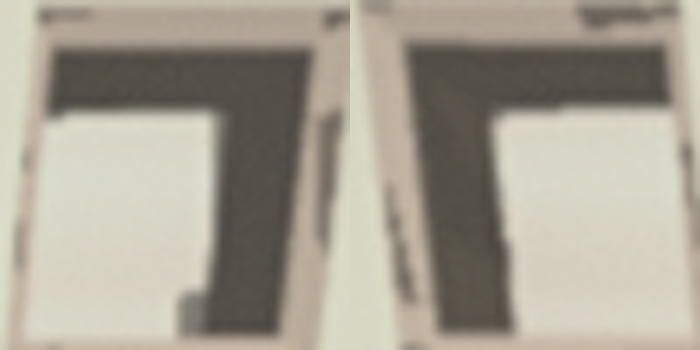

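```bash
python3 nudge.py '{"jaw": [0.0, 0.0, 0.0, 0.0, 0.0], "tx": [0, 0, 0, 0, 0], "ty": [0, 0, 0, 0, 0], "tz": [0.01, 0.02, 0.028, 0.034, 0.034], "ax": [0, 0, 0, 0, 0], "ay": [0, 0, 0, 0, 0], "az": [0, 0, 0, 0, 0]}' 60
python3 nudge.py '{"jaw": [0.0, 0.0], "tx": [0, 0], "ty": [0, 0], "tz": [0, 0], "ax": [0, 0], "ay": [0, 0], "az": [0, 0]}'
```

```text
clock: 19.68
position: [0.4484, -0.0508, 0.0958]
tool_rot: [-3.141, -0.0, 1.461]
force: [0.4, 0.3, -5.0]
grip_width: 0.0129
finger_force: 59.4
clock: 19.92
position: [0.4488, -0.051, 0.0965]
tool_rot: [3.141, 0.0, 1.46]
force: [-0.1, 0.5, -4.9]
grip_width: 0.0125
finger_force: 59.4
```

```bash
python3 nudge.py '{"jaw": [0.0, 0.0, 0.0, 0.0, 0.0], "tx": [0, 0, 0, 0, 0], "ty": [0, 0, 0, 0, 0], "tz": [0.003, 0.005, 0.006, 0.0065, 0.0065], "ax": [0, 0, 0, 0, 0], "ay": [0, 0, 0, 0, 0], "az": [0, 0, 0, 0, 0]}' 60
```

```text
clock: 20.55
position: [0.4487, -0.0511, 0.091]
tool_rot: [3.141, 0.001, 1.46]
force: [-13.8, 0.9, 42.3]
grip_width: 0.0129
finger_force: 65.8
```

```bash
python3 nudge.py '{"jaw": [0.0, 0.0, 0.05, 0.05, 0.05], "tx": [0, 0, 0, 0, 0], "ty": [0, 0, 0, 0, 0], "tz": [-0.001, -0.0012, -0.0012, -0.0012, -0.0012], "ax": [0, 0, 0, 0, 0], "ay": [0, 0, 0, 0, 0], "az": [0, 0, 0, 0, 0]}' 60
python3 nudge.py '{"jaw": [0.05, 0.06, 0.085, 0.085, 0.085], "tx": [0, 0, 0, 0, 0], "ty": [0, 0, 0, 0, 0], "tz": [-0.04, -0.09, -0.14, -0.19, -0.2], "ax": [0, 0, 0, 0, 0], "ay": [0, 0, 0, 0, 0], "az": [0, 0, 0, 0, 0]}' 60
python3 - <<'E'
from h import *
go([.44,-.33,.30],0.0)
E
```

```text
clock: 21.18
position: [0.4487, -0.0509, 0.0909]
tool_rot: [-3.142, -0.0, 1.46]
force: [0.1, -0.8, 0.4]
grip_width: 0.0501
finger_force: 0.0
clock: 21.8
position: [0.4496, -0.051, 0.2937]
tool_rot: [3.137, 0.001, 1.46]
force: [-0.4, 0.5, -1.3]
grip_width: 0.085
finger_force: 0.0
now [ 0.4496 -0.051   0.2937] [3.1373e+00 7.0000e-04 1.4599e+00] clk 21.8
d [-0.2784  0.0214 -0.006 ] rv [ 0.004  -0.0026  1.4599]
```

```bash
python3 nudge.py '{"jaw": [0.085, 0.085, 0.085, 0.085, 0.085], "tx": [-0.04, -0.09, -0.14, -0.19, -0.24], "ty": [0.003, 0.006, 0.01, 0.015, 0.02], "tz": [0, 0, 0, 0, 0], "ax": [0, 0, 0, 0, 0], "ay": [0, 0, 0, 0, 0], "az": [0.18, 0.36, 0.54, 0.72, 0.88]}'
python3 - <<'E'
from h import *
go([.43,-.34,.30],0.0)
E
```

```text
clock: 22.42
position: [0.4415, -0.2933, 0.2902]
tool_rot: [-3.141, 0.001, 0.575]
force: [0.7, -0.2, 0.3]
grip_width: 0.0848
finger_force: 0.0
now [ 0.4415 -0.2933  0.2902] [-3.1409e+00  7.0000e-04  5.7470e-01] clk 22.43
d [-0.0351  0.0329 -0.0098] rv [-5.000e-04  9.000e-04  5.747e-01]
```

```bash
python3 nudge.py '{"jaw": [0.085, 0.085, 0.085, 0.085, 0.085], "tx": [-0.01, -0.02, -0.03, -0.035, -0.035], "ty": [0.01, 0.02, 0.03, 0.033, 0.033], "tz": [0, 0, -0.01, -0.01, -0.01], "ax": [0, 0, 0, 0, 0], "ay": [0, 0, 0, 0, 0], "az": [0.18, 0.36, 0.52, 0.575, 0.575]}'
python3 nudge.py '{"jaw": [0.085], "tx": [0], "ty": [0], "tz": [0], "ax": [0], "ay": [0], "az": [0]}'
python3 - <<'E'
from h import *
np.save('w6.npy',cam("wrist"),allow_pickle=True); cv2.imwrite("pics/w6.png",bot.grab_frame("wrist")); o=bot.observe(); print(o['position'],o['tool_rot'])
E
```

```text
clock: 23.05
position: [0.4305, -0.3386, 0.3001]
tool_rot: [-3.141, 0.001, 0.005]
force: [0.0, 0.6, 0.9]
grip_width: 0.0849
finger_force: 0.0
clock: 23.18
position: [0.4309, -0.3381, 0.3005]
tool_rot: [-3.141, 0.001, 0.007]
force: [-0.8, -0.6, 0.7]
grip_width: 0.0848
finger_force: 0.0
[ 0.43090142 -0.33808143  0.30060082] [-3.14113296e+00  4.39906711e-04  6.89857940e-03]
```

View pics/w6.png

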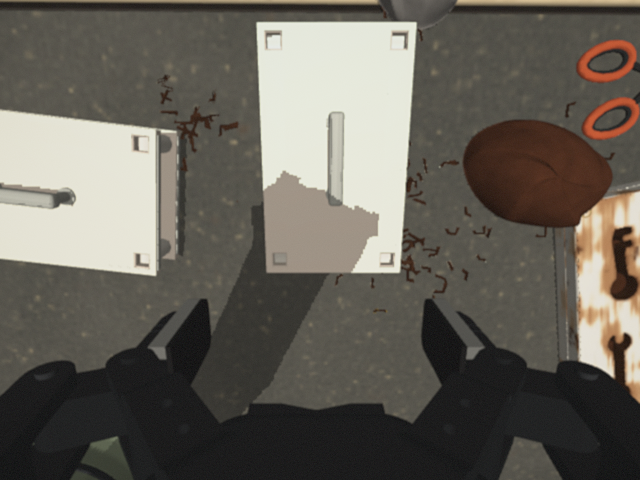

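Run:
```python
from t import *
c=load('w6.npy')
p=np.array([(-60,110),(60,110),(60,-110),(-60,-110)])/1000.; g=(0,0,-1.57)
print(fit([np.array([(273,40.5),(400,40),(387.5,259),(280,258.5)])],[c],.064,p,g))
print(fit([np.array([(257,22),(416,23),(400,272.5),(266,272.5)])],[c],.064,p*[75/60,125/110],g))
b=plane(c,[(329,112),(343.5,112),(341.5,205),(329,205)],.096); print(b.round(4).tolist(),b.mean(0))
c1=load('w1.npy'); print(tri([c1,c],[(408,107),(273,40.5)]),tri([c1,c],[(490,284),(387.5,259)]))
print('stack sockets',plane(c,[(142,144),(142,261)],.084).round(4).tolist(),[ (B+Rb@q).round(4).tolist() for q in([.06,-.11],[-.06,-.11])])
```

```text
(array([ 0.48272206, -0.35734958, -1.56215134]), np.float64(0.0011332102789650689))
(array([ 0.48202465, -0.35693138, -1.56423516]), np.float64(0.0006057342577038272))
[[0.5253, -0.3493, 0.096], [0.5254, -0.3626, 0.096], [0.4396, -0.363, 0.096], [0.4395, -0.3508, 0.096]] [ 0.48245241 -0.35642588  0.096     ]
(array([ 0.59286503, -0.29555831,  0.05850334]), np.float64(0.00023899840071972545)) (array([ 0.37278873, -0.41872942,  0.06175706]), np.float64(0.00014357374063705963))
stack sockets [[0.4957, -0.1692, 0.084], [0.3761, -0.1543, 0.084]] [[0.4969, -0.1671], [0.3776, -0.154]]
```

```bash
python3 - <<'E'
from h import *
go([.4824,-.357,.12],.008)
E
python3 nudge.py '{"jaw": [0.06, 0.06, 0.06, 0.06, 0.06], "tx": [0.015, 0.03, 0.045, 0.0515, 0.0515], "ty": [0.005, 0.01, 0.015, 0.019, 0.019], "tz": [0.03, 0.07, 0.11, 0.15, 0.18], "ax": [0, 0, 0, 0, 0], "ay": [0, 0, 0, 0, 0], "az": [0, 0, 0, -0.001, -0.001]}' 60
python3 nudge.py '{"jaw": [0.06, 0.06], "tx": [0, 0], "ty": [0, 0], "tz": [0, 0], "ax": [0, 0], "ay": [0, 0], "az": [0, 0]}'
python3 - <<'E'
from h import *
go([.4824,-.357,.072],.008)
E
```

```text
now [ 0.4309 -0.3381  0.3006] [-3.1411e+00  4.0000e-04  6.9000e-03] clk 23.23
d [0.0514 0.0194 0.1806] rv [-0.0005  0.0004 -0.0011]
clock: 23.85
position: [0.4825, -0.3567, 0.1189]
tool_rot: [-3.14, 0.001, 0.008]
force: [0.3, 0.2, -0.5]
grip_width: 0.0599
finger_force: 0.0
clock: 24.1
position: [0.483, -0.3574, 0.1222]
tool_rot: [3.141, -0.001, 0.007]
force: [-0.7, 0.2, -0.3]
grip_width: 0.0601
finger_force: 0.0
now [ 0.483  -0.3574  0.1222] [ 3.141e+00 -1.000e-03  6.700e-03] clk 24.1
d [-0.0006 -0.0004  0.0502] rv [ 0.0006 -0.001  -0.0013]
```

```bash
python3 nudge.py '{"jaw": [0.06, 0.06, 0.06, 0.0, 0.0], "tx": [-0.0005, -0.0005, -0.0005, -0.0005, -0.0005], "ty": [-0.0004, -0.0004, -0.0004, -0.0004, -0.0004], "tz": [0.025, 0.045, 0.051, 0.051, 0.051], "ax": [0, 0, 0, 0, 0], "ay": [0, 0, 0, 0, 0], "az": [0, 0, 0, 0, 0]}' 60
python3 nudge.py '{"jaw": [0.0, 0.0, 0.0, 0.0], "tx": [0, 0, 0, 0], "ty": [0, 0, 0, 0], "tz": [0, 0, 0, 0], "ax": [0, 0, 0, 0], "ay": [0, 0, 0, 0], "az": [0, 0, 0, 0]}'
python3 nudge.py '{"jaw": [0.0, 0.0, 0.0, 0.0, 0.0], "tx": [0, 0, 0, 0, 0], "ty": [0, 0, 0, 0, 0], "tz": [-0.02, -0.06, -0.11, -0.16, -0.16], "ax": [0, 0, 0, 0, 0], "ay": [0, 0, 0, 0, 0], "az": [0, 0, 0, 0, 0]}' 60
python3 - <<'E'
from h import *
go([.4491,-.0509,.21],1.4605)
E
```

```text
clock: 24.72
position: [0.4823, -0.357, 0.0707]
tool_rot: [3.141, -0.001, 0.006]
force: [-0.0, -0.8, -0.2]
grip_width: 0.024
finger_force: 0.0
clock: 25.22
position: [0.4823, -0.3574, 0.0707]
tool_rot: [3.141, -0.001, 0.006]
force: [-0.9, -1.9, 6.6]
grip_width: 0.0132
finger_force: 59.5
clock: 25.85
position: [0.4832, -0.3574, 0.2347]
tool_rot: [3.138, -0.005, 0.006]
force: [-0.2, -0.1, -4.7]
grip_width: 0.0131
finger_force: 59.3
now [ 0.4832 -0.3574  0.2347] [ 3.1381 -0.0052  0.0062] clk 25.85
d [-0.0323 -0.3068  0.0234] rv [ 0.0067 -0.0017 -1.4543]
```

```bash
python3 nudge.py '{"jaw": [0.0, 0.0, 0.0, 0.0, 0.0], "tx": [-0.003, -0.006, -0.01, -0.014, -0.018], "ty": [-0.02, -0.05, -0.09, -0.13, -0.17], "tz": [0, 0, 0, 0, 0], "ax": [0, 0, 0, 0, 0], "ay": [0, 0, 0, 0, 0], "az": [-0.06, -0.2, -0.36, -0.52, -0.68]}' 60
python3 - <<'E'
from h import *
go([.4491,-.0509,.235],1.4605)
E
```

```text
clock: 26.48
position: [0.4616, -0.1847, 0.2292]
tool_rot: [-3.14, 0.001, 0.694]
force: [0.5, -0.5, -3.7]
grip_width: 0.013
finger_force: 59.3
now [ 0.4616 -0.1847  0.2292] [-3.1399e+00  1.0000e-03  6.9390e-01] clk 26.48
d [ 0.0759 -0.1108 -0.0057] rv [-2.000e-03  3.000e-04 -7.666e-01]
```

```bash
python3 nudge.py '{"jaw": [0.0, 0.0, 0.0, 0.0, 0.0], "tx": [0.02, 0.04, 0.06, 0.07, 0.076], "ty": [-0.03, -0.06, -0.09, -0.105, -0.111], "tz": [0, 0, 0, 0, 0], "ax": [0, 0, 0, 0, 0], "ay": [0, 0, 0, 0, 0], "az": [-0.17, -0.34, -0.5, -0.66, -0.767]}' 60
python3 nudge.py '{"jaw": [0.0, 0.0, 0.0], "tx": [0, 0, 0], "ty": [0, 0, 0], "tz": [0, 0, 0], "ax": [0, 0, 0], "ay": [0, 0, 0], "az": [0, 0, 0]}'
python3 - <<'E'
from h import *
go([.4491,-.0509,.17],1.4605)
E
```

```text
clock: 27.1
position: [0.45, -0.0512, 0.2294]
tool_rot: [-3.14, 0.0, 1.462]
force: [0.4, -0.8, -3.3]
grip_width: 0.013
finger_force: 59.3
clock: 27.48
position: [0.4511, -0.0532, 0.2298]
tool_rot: [-3.141, 0.0, 1.452]
force: [-0.3, -0.4, -3.9]
grip_width: 0.0123
finger_force: 59.3
now [ 0.4511 -0.0532  0.2298] [-3.1412e+00  1.0000e-04  1.4515e+00] clk 27.48
d [ 0.0021 -0.0022  0.0598] rv [-0.0004  0.0001 -0.009 ]
```

```bash
python3 nudge.py '{"jaw": [0.0, 0.0, 0.0, 0.0, 0.0], "tx": [0.0021, 0.0021, 0.0021, 0.0021, 0.0021], "ty": [-0.0022, -0.0022, -0.0022, -0.0022, -0.0022], "tz": [0.02, 0.04, 0.055, 0.06, 0.06], "ax": [0, 0, 0, 0, 0], "ay": [0, 0, 0, 0, 0], "az": [-0.009, -0.009, -0.009, -0.009, -0.009]}' 60
python3 nudge.py '{"jaw": [0.0, 0.0], "tx": [0, 0], "ty": [0, 0], "tz": [0, 0], "ax": [0, 0], "ay": [0, 0], "az": [0, 0]}'
cat >> t.py <<'E'
def box(im,uv,r=27):
    for u,v in np.round(uv).astype(int):
        y0=max(v-r,0); w=im[y0:v+r,u-r:u+r].astype(int); bg=np.median(np.vstack([w[:,:4].reshape(-1,3),w[:,-4:].reshape(-1,3)]),0)
        m=(np.abs((w[...,2]-w[...,0])-(bg[2]-bg[0]))>12)|(w.sum(2)<bg.sum()*.75); ys,xs=np.nonzero(m)
        hr=np.nonzero(m.sum(1)>8)[0]; hc=np.nonzero(m.sum(0)>8)[0]; print('box x',hc[0]+u-r,hc[-1]+u-r,'y',hr[0]+y0,hr[-1]+y0,'mid',(hc[0]+hc[-1])/2+u-r,(hr[0]+hr[-1])/2+y0)
E
python3 - <<'E'
from t import *
box(cv2.imread('pics/w5.png'),[(477.1,25.2),(153.9,25.1)])
go([.4491,-.0509,.15],1.4605)
w=cam('wrist'); s=bot.observe(); im=bot.grab_frame('wrist'); T=R.from_euler('xyz',s['tool_rot']); cv2.imwrite('pics/w7.png',im)
uv=proj(w,[s['position']+T.apply([.11,b,.0067]) for b in(.06,-.06)]); print(uv.round(1).tolist()); box(im,uv)
E
```

```text
clock: 28.1
position: [0.4495, -0.0505, 0.1701]
tool_rot: [-3.141, -0.0, 1.462]
force: [0.9, 0.8, -3.5]
grip_width: 0.0131
finger_force: 59.2
clock: 28.35
position: [0.4496, -0.0506, 0.1704]
tool_rot: [3.141, 0.0, 1.462]
force: [-0.3, 0.5, -3.8]
grip_width: 0.0127
finger_force: 59.2
box x 458 499 y 1 50 mid 478.5 25.5
box x 134 176 y 0 50 mid 155.0 25.0
now [ 0.4496 -0.0506  0.1704] [3.1409e+00 1.0000e-04 1.4621e+00] clk 28.35
d [-0.0003 -0.0005  0.0204] rv [0.0007 0.0001 0.0016]
[[477.4, 24.9], [153.4, 24.8]]
box x 458 500 y 0 49 mid 479.0 24.5
box x 135 173 y 0 49 mid 154.0 24.5
```

```bash
python3 nudge.py '{"jaw": [0.0, 0.0, 0.0, 0.0, 0.0], "tx": [-0.0003, -0.0003, -0.0003, -0.0003, -0.0003], "ty": [0.0005, 0.0005, 0.0005, 0.0005, 0.0005], "tz": [0.007, 0.013, 0.018, 0.02, 0.02], "ax": [0, 0, 0, 0, 0], "ay": [0, 0, 0, 0, 0], "az": [0.0015, 0.0015, 0.0015, 0.0015, 0.0015]}' 60
python3 nudge.py '{"jaw": [0.0, 0.0], "tx": [0, 0], "ty": [0, 0], "tz": [0, 0], "ax": [0, 0], "ay": [0, 0], "az": [0, 0]}'
```

```text
clock: 29.02
position: [0.4498, -0.0509, 0.1499]
tool_rot: [-3.141, -0.0, 1.461]
force: [-0.5, -0.1, -4.6]
grip_width: 0.0126
finger_force: 59.2
clock: 29.28
position: [0.4499, -0.051, 0.1501]
tool_rot: [3.141, 0.0, 1.461]
force: [0.2, -0.0, -3.4]
grip_width: 0.013
finger_force: 59.2
```

Pins are 5 mm in with no load, so I'll seat it gently.

```bash
python3 nudge.py '{"jaw": [0.0, 0.0, 0.0, 0.0, 0.0], "tx": [0, 0, 0, 0, 0], "ty": [0.0006, 0.0008, 0.0008, 0.0008, 0.0008], "tz": [0.002, 0.004, 0.005, 0.0055, 0.0055], "ax": [0, 0, 0, 0, 0], "ay": [0, 0, 0, 0, 0], "az": [0, 0, 0, 0, 0]}' 60
```

```text
clock: 29.9
position: [0.4507, -0.051, 0.145]
tool_rot: [3.141, 0.001, 1.461]
force: [-5.1, -0.8, 13.9]
grip_width: 0.0129
finger_force: 61.7
```

```bash
python3 nudge.py '{"jaw": [0.0, 0.0, 0.0, 0.0, 0.0], "tx": [0, 0, 0, 0, 0], "ty": [-0.0007, -0.0014, -0.0014, -0.0014, -0.0014], "tz": [-0.001, -0.001, 0.0, 0.0002, -0.0002], "ax": [0, 0, 0, 0, 0], "ay": [0, 0, 0, 0, 0], "az": [0, 0, 0, 0, 0]}' 60
python3 nudge.py '{"jaw": [0.05, 0.05, 0.05], "tx": [0, 0, 0], "ty": [0, 0, 0], "tz": [0, 0, 0], "ax": [0, 0, 0], "ay": [0, 0, 0], "az": [0, 0, 0]}'
python3 nudge.py '{"jaw": [0.05, 0.06, 0.085, 0.085, 0.085], "tx": [0, 0, -0.02, -0.06, -0.12], "ty": [0, 0, 0, 0, 0], "tz": [-0.04, -0.09, -0.14, -0.16, -0.16], "ax": [0, 0, 0, 0, 0], "ay": [0, 0, 0, 0, 0], "az": [0, 0, 0, 0, 0]}'
python3 nudge.py '{"jaw": [0.085, 0.085, 0.085, 0.085], "tx": [-0.06, -0.12, -0.18, -0.18], "ty": [0, 0, 0, 0], "tz": [0, 0, 0, 0], "ax": [0, 0, 0, 0], "ay": [0, 0, 0, 0], "az": [0, 0, 0, 0]}'
python3 - <<'E'
from t import *
a=bot.grab_frame('scene'); b=bot.grab_frame('side'); s=cam('scene')
cv2.imwrite('pics/f_scene.png',a); cv2.imwrite('pics/f_side.png',b)
k=lambda i,x0,y0,w,h: cv2.resize(i[y0:y0+h,x0:x0+w],(400,int(400*h/w)),interpolation=cv2.INTER_CUBIC)
cv2.imwrite('pics/final.png',np.vstack([np.hstack([k(a,290,150,160,160),k(b,290,170,160,160)]),cv2.resize(a[100:440,60:540],(800,200))]))
E
```

```text
clock: 30.52
position: [0.4492, -0.0509, 0.145]
tool_rot: [3.142, 0.0, 1.461]
force: [-4.1, 0.8, 4.1]
grip_width: 0.0124
finger_force: 60.5
clock: 30.9
position: [0.4493, -0.0509, 0.1446]
tool_rot: [3.142, -0.0, 1.461]
force: [0.4, 0.6, 0.2]
grip_width: 0.0499
finger_force: 0.0
clock: 31.52
position: [0.4368, -0.1707, 0.3066]
tool_rot: [3.138, 0.001, 1.463]
force: [0.8, -1.2, -1.0]
grip_width: 0.0846
finger_force: 0.0
clock: 32.02
position: [0.4146, -0.3531, 0.3037]
tool_rot: [-3.141, -0.0, 1.455]
force: [0.5, 1.2, -0.1]
grip_width: 0.0853
finger_force: 0.0
```

View pics/final.png

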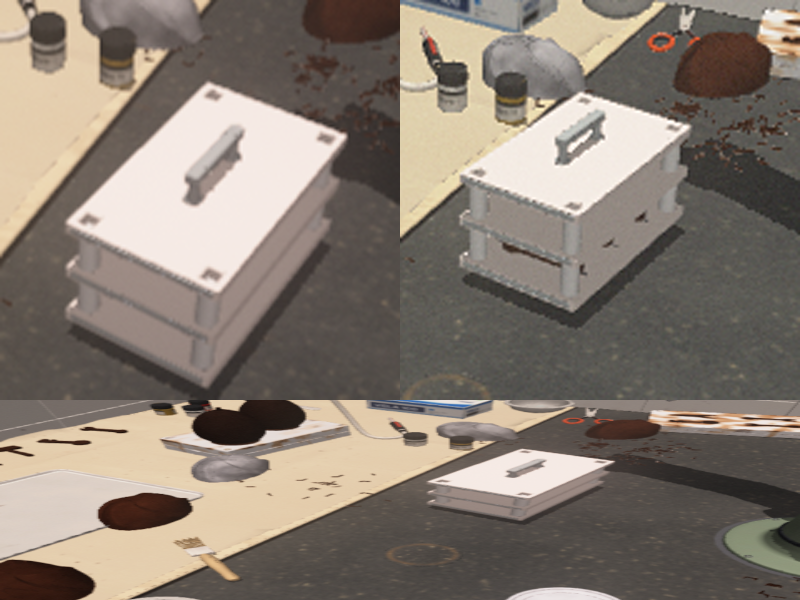

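The final crops show both racks stacked level and square on the bottom rack, no gaps at the legs. The tools are still in their row, and the brush and pots have not moved.

```bash
python3 -c "
from workcell import bot
print(bot.job_done())"
```

```text
the job is handed in; nothing more can be done
None
```

The three chocolate tools lie straight, one to a line and within about 2 mm of centre. Both loose racks present (far and right) are stacked with their pins home on the bottom rack, and the job is handed in at about 32 s, with no verdict returned.

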